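# Collapse the telescopic extraction nozzle and park it in its bay

## Robot

A 7-joint arm with a two-finger parallel gripper is mounted at the origin on a cart in front of the work surface, level with it; the furniture and walls round the work are solid. World frame = base frame: x ahead of the robot, y to its left, z up, the work surface at z = 0. Lengths are in m, angles in rad, forces in N, time in s.
With the tool pointing down it reaches from about 0.35 to 0.9 m from the base axis. Payload 8.1 kg.
Tool frame: the origin (TCP) lies between the finger pads; the fingertips stand robot.tip_extent ahead of it and the grasp point (between the pads) lies 3 mm ahead of it (robot.tip_extent is the distance from the TCP to the fingertips, in m); z points along the fingers, y is the direction in which the jaws open and shut (so a half turn about z gives the same grasp; the last joint's range is limited). The gripper opens to 85 mm and grips with 20 to 120 N. Pads are 22 mm wide; open, the fingers measure 114 mm over their backs; the gripper's body (76 mm by 85 mm) begins 54 mm behind the grasp point. The pads swing forward as they close: fully open they stand 13 mm farther back than shut.
Start: joints at [-1.425, 0.434, 0.025, 1.573, -0.012, 1.134, -0.075], TCP at [0.154, 0.606, 0.253] pointing down, gripper open.
Joint ranges: [-2.62, 2.62], [-0.44, 2.09], [-1.27, 1.32], [0.08, 2.57], [-1.32, 4.46], [0.12, 2], [-2.74, 2.74]. Speed limits (rad/s): [2.22, 2.22, 3.01, 3.01, 3.14, 3.14, 3.14].

## Interface

Orientations are given as a rotation vector (axis times angle).
In Python, from workcell import robot gives the robot as it stands. The module is installed in compiled form; this text tells all that it offers.
- The arm moves only by the tool carry_out, never from a script. Its argument "deltas" is a list of rows, each a list of 5 numbers: the opening in per cent of the stroke, from 0 (shut) to 100 (fully open), then the shift along the tool's x, y, z in mm, then the turn about the tool's z in degrees. A call has 1 to 20 rows; each row is the pose to reach, as a shift and turn from the pose commanded when the call began, along the tool's axes at that moment; what a row does not reach only later rows make up. A row lasts 1/12 s, in which the tool goes at most 41.7 mm and 7.16 degrees, less where a joint would pass 70% of its speed; a pose out of reach is approached as far as the arm can. A call with a gripper value outside its range is refused whole. The fingers move at their own pace and stop on an object; "newtons" is the grip in N (left out, the last holds). Time passes only in rows, so rows that repeat a pose let the fingers close. It gives the time, the measured TCP pose, the force and the opening at its end, in the units of the state.
- robot.get_obs(): the state, without advancing time (a new reading comes with each control period).
- robot.get_image(name): name is "scene" or "top"; returns a dict with "frame" (384x512x3 uint8, red, green, blue), "range_z" (384x512 float32, m along the optical axis (not along the pixel's ray), 0 where there is no reading), "fx", "fy", "cx", "cy" (pixels), "T" (4x4, takes a point from camera to world coordinates). Camera axes: x right, y down, z forward; pixel columns grow to the right and rows downward; lengths in m; the calibration is good to about 2 mm. A picture is of the moment at which its call begins.
- robot.hand_in(): hands the job in, once; it reports no verdict.
The state is a dict: "time": time; "joint_positions": joint angles; "dq": joint speeds; "effort": joint torques, N m; "eef_pos": TCP position; "eef_rot": TCP orientation; "contact_force": force on the tool from outside, world axes, zero at the start; "torque": the same for the moment, N m; "finger_gap": finger opening in m.
Only numpy, scipy, OpenCV 4.12 (cv2) and the standard library are available. Lean on these libraries where they do the work, as an engineer would, in place of code of your own. Each camera call takes 0.05 s, during which the arm holds its last target.

## Task

Put away the telescopic dust nozzle that lies loose on the bench: collapse it fully home, the innermost tube (orange flange) first and only then the middle tube (blue flange), so that all three flanges meet. Then slide it along the bench, tail first, in under the roof of the yellow parking bay until the tail reaches the back wall, and leave it lying there on its feet without disturbing the tin and the weights near by.

Things in the scene. Friction and masses are not known exactly. Their poses are not given: they have to be found in the camera images.
- nozzle: Telescopic dust nozzle: three tubes in one loose, level assembly, about 0.5 kg, on feet on the bench. Origin on the bench under the middle of the grey outer tube; x along the axis to the TAIL (black hose spigot), -x to the orange mouth end, z up. Axis 26 mm above the bench. Outer tube 40 mm diameter, x = -72 to +80 mm; rear foot 46 wide, 26 high at x = +58; spigot 28 mm diameter to x = +95.
- outer_flange (a point): Mid-thickness of the upright black flange (front foot too) on the outer tube, 60 mm above the bench. All three flanges are 8 mm thick, 46 mm wide, round-topped, and rise to 78 mm above the bench: 32 mm above the outer tube, 36 mm above the middle tube. Axes as the nozzle's.
- mid_flange (a point): Mid-thickness of the blue flange on the front of the middle tube (aluminium, 31 mm diameter), 60 mm above the bench. Axes as the nozzle's.
- inner_flange (a point): Mid-thickness of the orange flange on the front end of the innermost tube (steel, 22 mm diameter), 60 mm above the bench. Beyond it only a mouth ring 1.5 mm proud at tube height. Axes as the nozzle's.
- mid_tube (a joint): How far the middle tube is drawn out of the outer one, m: 0 = fully home, blue flange flat on black; at most 0.046, starts at 0.034 to 0.044. Held by friction only, about 6 N, no lock.
- inner_tube (a joint): How far the innermost tube is drawn out of the middle one, m: 0 = fully home, orange flange flat on blue; at most 0.046, starts at 0.030 to 0.044. Friction about 11 N, stiffer than the middle tube: pushing the orange end alone shoves the loose nozzle along, or if held shuts the middle tube first; squeezing orange and blue flanges together moves the innermost alone.
- outer_centre (a point): Centre of the grey outer tube, on its axis, half-way along it: it can be gripped across here or up to 40 mm nearer the black flange. Axes as the nozzle's.
- tail_end (a point): End of the black hose spigot at the tail, on the tube axis. Axes as the nozzle's.
- bay_mouth (a point): Centre of the mouth of the yellow parking bay, a low sheet-metal tunnel fixed to the bench, 26 mm above the bench. x points inwards, z up. Inside 64 mm wide, 58 high under the roof (slotted along its middle, top at 63), 88 deep; walls 5 mm. Two unroofed wings, 58 high, flare out 26 mm in front of the mouth to about 93 mm apart.
- bay_back (a point): Middle of the rubber pad on the inside of the bay's back wall, 26 mm above the bench, 88 mm in from the mouth; axes as the mouth's.
- felt_tin_mid (a point): Bystander: round tin with green lid, 66 mm across, 30 high; its centre.
- weight_1_mid (a point): Bystander: brass weight, 36 mm across, 40 high; its centre.
- weight_2_mid (a point): Bystander: smaller brass weight, 30 mm across, 32 high; its centre.
Things that resemble listed ones, but are neither listed nor needed, are in the scene too. Of the things shaped like the part that bears bay_mouth, the yellow one is meant.

How it is judged:
By the outcome, as a careful person would: the job done as asked, in the order asked, and still so for the second after the job is handed in, with the robot touching nothing.
It also fails if it takes over 67 s, if anything falls off the work surface, if the arm or the gripper's body presses on something with over 40 N, if the wrist force passes 120 N, or if a joint passes its speed limit or range.

## Working session

There is one attempt and no reset: what is moved stays moved. The work goes in short steps, Python scripts to look and compute and a tool call to move; the robot and the scene stay as the last step left them, time stands still between calls to the robot, and variables do not carry over. Pictures are saved under pics/ and viewed, and the job is handed in when it is done.

Besides the shell and the picture viewer there is one more tool, called by a JSON object that holds its "method" and its "body", one argument or row to a line. carry_out: Moves the arm, as the interface text tells. Its arguments: {"type":"object","properties":{"deltas":{"type":"array"},"newtons":{"type":"number"}},"required":["deltas"]}

```bash
mkdir -p pics; ls; python3 - <<'E'
from workcell import robot
import cv2,numpy as np,pickle
print(robot.get_obs(), robot.tip_extent)
for n in ("scene","top"):
    im=robot.get_image(n)
    pickle.dump(im,open(f"{n}0.pkl","wb"))
    cv2.imwrite(f"pics/{n}0.png",cv2.resize(im["frame"][:,:,::-1],(800,600),interpolation=cv2.INTER_CUBIC))
    print(n,im["fx"],im["cx"],im["cy"],im["T"].round(3))
E
```

```text
pics
{'time': 0.0, 'joint_positions': array([-1.42461321,  0.43524629,  0.02493941,  1.57409444, -0.01159877,
        1.13403328, -0.07508633]), 'dq': array([-0.00012262, -0.0002648 ,  0.00160714, -0.0001708 ,  0.00134081,
       -0.00109911,  0.00159438]), 'effort': array([-5.52071488e-04, -6.70464993e+01,  1.02518409e+00, -3.16205370e+01,
        1.56999176e-02,  1.26099621e-02,  4.26958309e-05]), 'eef_pos': array([0.15380611, 0.60528078, 0.25251212]), 'eef_rot': array([-3.89811199e-01, -3.11724508e+00,  2.56845598e-03]), 'contact_force': array([-0.24454511, -0.15281843, -0.36454765]), 'torque': array([-0.02019283,  0.02455708,  0.00264252]), 'finger_gap': 0.0852327495449116} 0.022
scene 362.12257168880876 255.77671146142737 189.8138650419198 [[-0.844 -0.409  0.348  0.211]
 [-0.537  0.659 -0.527  0.18 ]
 [-0.014 -0.632 -0.775  0.776]
 [ 0.     0.     0.     1.   ]]
top 495.4094358965699 252.89351425982593 188.7254806575936 [[ 0.023 -0.998  0.057  0.453]
 [-1.    -0.022  0.017 -0.306]
 [-0.016 -0.058 -0.998  1.472]
 [ 0.     0.     0.     1.   ]]
```

View pics/scene0.png

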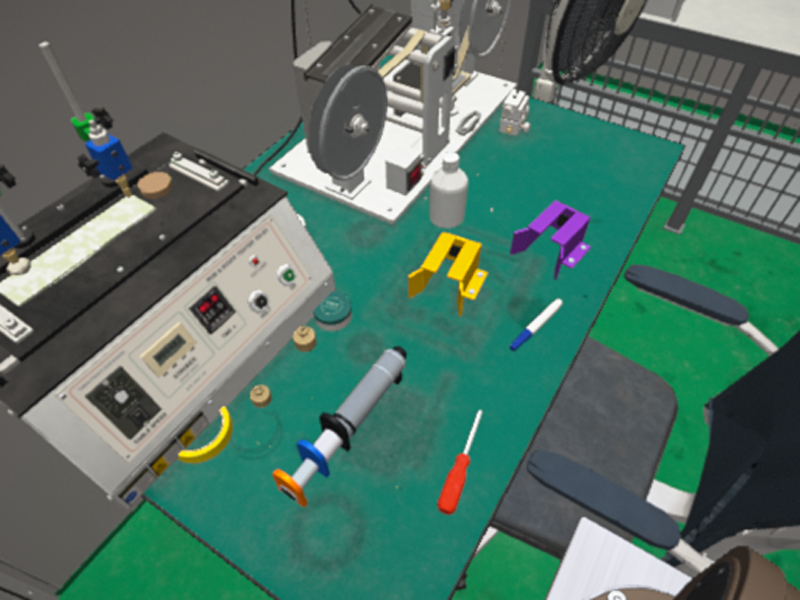

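View pics/top0.png

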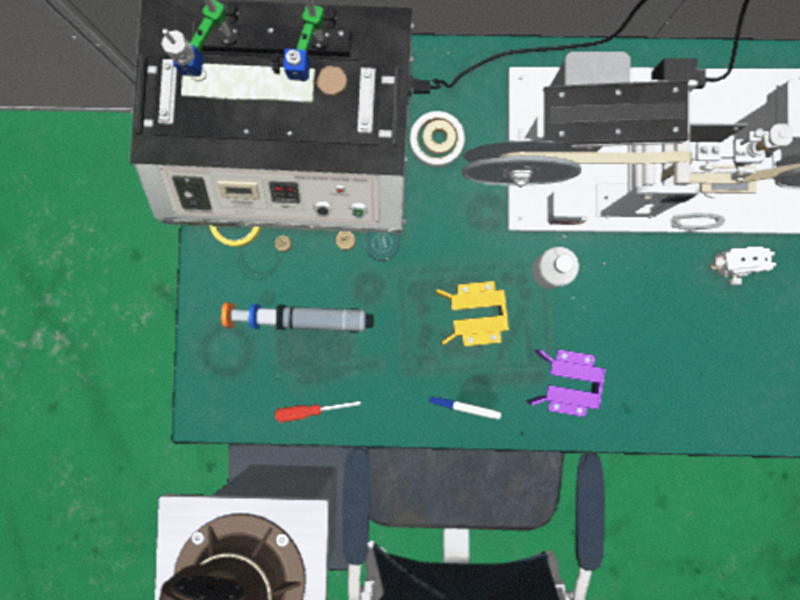

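The two views show the nozzle at top-view px (222–373, 318), mouth to the left. The yellow bay is at (445–508, 315) and opens left. The tin (382,245) and the weights (345,240) and (283,243) lie above. The screwdriver and pen lie below, and the purple bay is a decoy.

```bash
cat > h.py <<'E'
import cv2,numpy as np,pickle
from workcell import robot
def cloud(im):
    z=im["range_z"].astype(float); v,u=np.mgrid[:z.shape[0],:z.shape[1]]
    P=np.stack([(u-im["cx"])/im["fx"]*z,(v-im["cy"])/im["fy"]*z,z],-1)
    return P@im["T"][:3,:3].T+im["T"][:3,3]
def ray(im,u,v,h):
    d=im["T"][:3,:3]@np.array([(u-im["cx"])/im["fx"],(v-im["cy"])/im["fy"],1]);o=im["T"][:3,3]
    return o+d*(h-o[2])/d[2]
def masks(im):
    hsv=cv2.cvtColor(im["frame"],cv2.COLOR_RGB2HSV)
    R=lambda a,b:cv2.inRange(hsv,a,b)>0
    return dict(orange=R((5,150,120),(18,255,255)),blue=R((104,150,80),(122,255,255)),yellow=R((19,150,120),(30,255,255)),
      brass=R((14,60,90),(24,170,255)),dark=R((0,0,0),(180,255,45)),grey=R((0,0,80),(180,60,255)))
E
python3 - <<'E'
from h import *
for n in ("scene","top"):
    im=pickle.load(open(n+"0.pkl","rb")); P=cloud(im); M=masks(im)
    for k in ("orange","blue","yellow","brass","dark","grey"):
        nn,lab,st,ce=cv2.connectedComponentsWithStats(M[k].astype(np.uint8))
        for i in range(1,nn):
            if st[i,4]<12: continue
            p=P[(lab==i)&(im["range_z"]>0)]
            if len(p)<8: continue
            m=np.median(p,0)
            if not(0.3<m[0]<0.75 and -0.4<m[1]<0.4 and m[2]<0.1): continue
            print(n,k,st[i],"px",ce[i].round(1),"med",m.round(3),"lo",np.percentile(p,3,0).round(3),"hi",np.percentile(p,97,0).round(3))
E
```

```text
scene orange [175 300  21  24 151] px [185.5 311. ] med [0.481 0.033 0.06 ] lo [0.47  0.027 0.014] hi [0.51  0.034 0.076]
scene orange [282 321   6   6  17] px [284.5 323.6] med [ 0.308 -0.064  0.023] lo [ 0.302 -0.066  0.018] hi [ 0.315 -0.061  0.025]
scene blue [327 211  13  13  78] px [332.8 216.8] med [ 0.339 -0.368  0.013] lo [ 0.331 -0.387  0.008] hi [ 0.346 -0.348  0.017]
scene blue [190 282  20  23 189] px [200.  291.3] med [ 0.485 -0.016  0.059] lo [ 0.47  -0.022  0.014] hi [ 0.51  -0.015  0.077]
scene yellow [114 260  34  36 323] px [133.5 283.8] med [0.635 0.042 0.021] lo [ 0.626 -0.012  0.003] hi [0.66  0.073 0.025]
scene yellow [180 303   7   6  24] px [182.8 305.2] med [0.49  0.03  0.076] lo [0.483 0.026 0.074] hi [0.496 0.033 0.078]
scene brass [188 209  14  16 175] px [194.3 216.3] med [ 0.634 -0.176  0.024] lo [ 0.624 -0.193  0.003] hi [ 0.651 -0.165  0.04 ]
scene brass [160 247  13  13 130] px [166.1 252.8] med [ 0.627 -0.059  0.019] lo [ 0.619 -0.074  0.004] hi [ 0.64  -0.049  0.032]
scene brass [121 274   5   7  13] px [122.9 276.8] med [0.661 0.042 0.035] lo [0.6
[... 2496 characters left out ...]
ed [0.49  0.031 0.076] lo [ 0.485  0.028 -0.003] hi [0.498 0.053 0.081]
top dark [178 204   3   6  12] px [178.7 206.9] med [ 0.477 -0.071  0.062] lo [ 0.471 -0.072  0.046] hi [ 0.484 -0.069  0.078]
top grey [148 197  11  10  86] px [153.  201.6] med [0.49  0.01  0.034] lo [ 0.481 -0.006  0.024] hi [0.502 0.025 0.04 ]
top grey [164 197  13  11 128] px [170.2 202.3] med [ 0.491 -0.042  0.04 ] lo [ 0.477 -0.065  0.029] hi [ 0.503 -0.024  0.076]
top grey [181 197  53  15 699] px [207.7 203.8] med [ 0.488 -0.151  0.042] lo [ 0.47  -0.221  0.029] hi [ 0.507 -0.077  0.05 ]
top grey [205 257  26   6  67] px [217.4 259.5] med [ 0.325 -0.18   0.013] lo [ 0.317 -0.215 -0.004] hi [ 0.335 -0.145  0.021]
```

```bash
python3 - <<'E'
import cv2
a=cv2.imread("pics/top0.png")
import pickle
im=pickle.load(open("top0.pkl","rb"))["frame"][:,:,::-1]
cv2.imwrite("pics/topc.png",cv2.resize(im[130:240,130:340],None,fx=3.8,fy=3.8,interpolation=cv2.INTER_CUBIC))
im=pickle.load(open("scene0.pkl","rb"))["frame"][:,:,::-1]
cv2.imwrite("pics/scc.png",cv2.resize(im[140:330,150:320],None,fx=3.1,fy=3.1,interpolation=cv2.INTER_CUBIC))
E
```

```text
(no output)
```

View pics/topc.png

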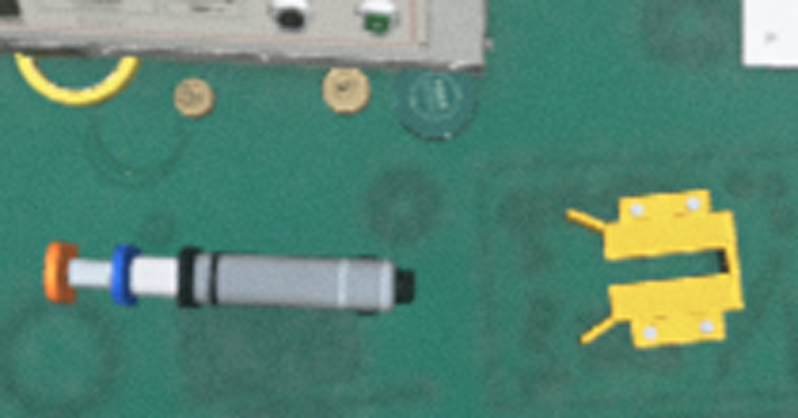

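```bash
python3 - <<'E'
from h import *
for n in ("top","scene"):
    im=pickle.load(open(n+"0.pkl","rb")); P=cloud(im)
    hsv=cv2.cvtColor(im["frame"],cv2.COLOR_RGB2HSV)
    if n=="top": print(hsv[190:196:2,295:315:5])
    M=(cv2.inRange(hsv,(15,190,60),(30,255,255))>0)&(P[...,1]<-0.3)&(P[...,1]>-0.6)&(P[...,2]<.1)&(P[...,0]>.38)
    p=P[M]; print(n,len(p),p.min(0).round(3),p.max(0).round(3))
    # roof
    r=p[abs(p[:,2]-.063)<.005]; print(" roof",len(r),np.percentile(r,[1,50,99],0).round(3))
    c=cv2.minAreaRect(r[:,:2].astype(np.float32)*1000); print(" rect",c)
    w=p[(p[:,2]<.05)&(p[:,2]>.01)]; print(" low",len(w),np.percentile(w,[1,99],0).round(3))
    wi=p[(p[:,1]>-.335)];print(" wings",wi[:: max(1,len(wi)//15)].round(3).tolist())
    # axis fit of outer tube tops
    g=P[(im["range_z"]>0)&(P[...,1]<-.085)&(P[...,1]>-.205)&(abs(P[...,0]-.49)<.03)&(P[...,2]>.043)&(P[...,2]<.06)]
    print(" tubetop",np.polyfit(g[:,1],g[:,0],1),len(g),np.polyfit(g[:,1],g[:,0],1)@[-.14,1])
E
```

```text
[[[ 25 171 242]
  [ 25 170 242]
  [ 25 165 245]
  [ 25 169 243]]

 [[ 25 168 243]
  [ 25 170 242]
  [ 25 168 243]
  [ 25 169 241]]

 [[ 25 167 243]
  [ 25 170 242]
  [ 25 169 244]
  [ 25 168 244]]]Traceback (most recent call last):
  File "<stdin>", line 7, in <module>
    return umr_minimum(a, axis, None, out, keepdims, initial, where)
ValueError: zero-size array to reduction operation minimum which has no identity
```

View pics/scc.png

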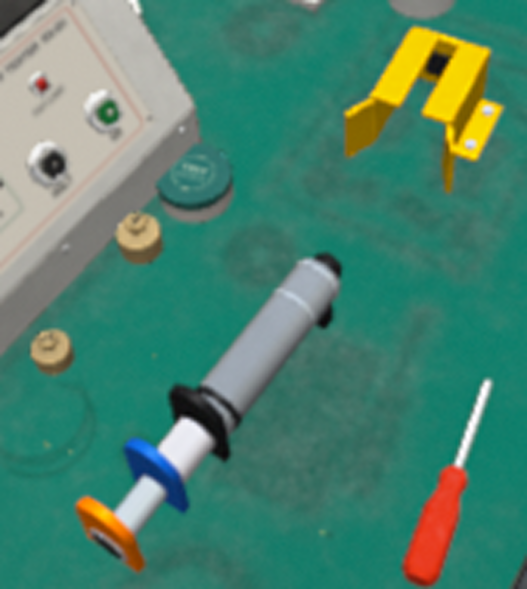

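```bash
python3 - <<'E'
from h import *
for n in ("top","scene"):
    im=pickle.load(open(n+"0.pkl","rb")); P=cloud(im)
    hsv=cv2.cvtColor(im["frame"],cv2.COLOR_RGB2HSV)
    M=(cv2.inRange(hsv,(21,120,60),(30,255,255))>0)&(P[...,1]<-0.28)&(P[...,1]>-0.6)&(P[...,2]<.1)&(P[...,0]>.38)
    p=P[M]; print(n,len(p),p.min(0).round(3),p.max(0).round(3))
    r=p[abs(p[:,2]-.063)<.006]; print(" roof",len(r),np.percentile(r,[1,50,99],0).round(3).tolist())
    print(" rect",cv2.minAreaRect(r[:,:2].astype(np.float32)*1000))
    # roof outlines: edges by y-bins
    for a,b in ((-.46,-.44),(-.44,-.42),(-.42,-.40),(-.40,-.38),(-.38,-.36),(-.36,-.34),(-.34,-.32)):
        q=r[(r[:,1]>a)&(r[:,1]<b)]
        if len(q): print("   y",(a+b)/2,len(q),"x",np.percentile(q[:,0],[2,98]).round(4), "slot", np.sort(q[:,0])[np.argmax(np.diff(np.sort(q[:,0]))):][:2].round(3))
    g=P[(im["range_z"]>0)&(P[...,1]<-.085)&(P[...,1]>-.205)&(abs(P[...,0]-.49)<.03)&(P[...,2]>.043)&(P[...,2]<.06)]
    f=np.polyfit(g[:,1],g[:,0],1); print(" tubetop",f,len(g),f@[-.14,1],np.median(g[:,2]))
    # pixel rays of roof corners (top): contour
    if n=="top":
        c,_=cv2.findContours(M.astype(np.uint8),0,2); c=max(c,key=cv2.contourArea); 
        a=cv2.approxPolyDP(c,1.2,True)[:,0]
        for u,v in a: print("  ",u,v,ray(im,u,v,.063)[:2].round(4),P[v,u].round(3))
E
```

```text
top 999 [ 0.447 -0.495 -0.008] [ 0.567 -0.355  0.074]
 roof 630 [[0.461, -0.481, 0.057], [0.512, -0.433, 0.063], [0.545, -0.369, 0.068]]
 rect ((506.0323486328125, -421.17236328125), (97.19585418701172, 119.98356628417969), 8.139540672302246)
   y -0.45 124 x [0.4723 0.545 ] slot [0.497 0.519]
   y -0.43 126 x [0.4708 0.5417] slot [0.497 0.516]
   y -0.41000000000000003 128 x [0.4674 0.5387] slot [0.493 0.513]
   y -0.39 92 x [0.4635 0.5381] slot [0.49  0.512]
   y -0.37 14 x [0.4502 0.5432] slot [0.461 0.535]
   y -0.35 3 x [0.5431 0.546 ] slot [0.543 0.546]
 tubetop [-0.00163695  0.48929925] 251 0.48952841914652007 0.04557549487790147
   322 186 [ 0.5456 -0.4774] [ 0.55  -0.485  0.001]
   317 186 [ 0.5453 -0.4632] [ 0.546 -0.464  0.057]
   315 180 [ 0.5623 -0.4572] [ 0.567 -0.464  0.001]
   293 182 [ 0.5552 -0.3948] [ 0.559 -0.398  0.007]
   293 187 [ 0.541  -0.3951] [ 0.545 -0.399  0.006]
   291 189 [ 0.5352 -0.3895] [ 0.536 -0.39   0.056]
   280 185 [ 0.5459 -0.358 ] [ 0.546 -0.358  0.059]
   279 187 [ 0.5401 -0.3553] [ 0.542 -0.357  0.025]
   289 192 [ 0.5265 -0.384 ] [ 0.526 -0
[... 632 characters left out ...]
004]
   325 210 [ 0.4777 -0.4869] [ 0.479 -0.495 -0.002]
scene 1132 [ 0.446 -0.543 -0.005] [ 0.571 -0.354  0.066]
 roof 557 [[0.466, -0.481, 0.057], [0.51, -0.429, 0.062], [0.546, -0.369, 0.065]]
 rect ((509.3411865234375, -422.2259826660156), (97.636962890625, 122.2972412109375), 10.205228805541992)
   y -0.45 107 x [0.4738 0.545 ] slot [0.499 0.519]
   y -0.43 111 x [0.471 0.543] slot [0.497 0.517]
   y -0.41000000000000003 113 x [0.4675 0.5399] slot [0.494 0.515]
   y -0.39 101 x [0.4655 0.538 ] slot [0.491 0.512]
   y -0.37 10 x [0.451  0.5437] slot [0.456 0.536]
   y -0.35 3 x [0.5429 0.5469] slot [0.543 0.545]
 tubetop [0.00984344 0.49157343] 290 0.4901953486940843 0.044411535075344066
```

```bash
cat >> h.py <<'E'
from scipy.spatial.transform import Rotation as Ro
def plan(x,y,z,az,obs=None):
    o=obs or robot.get_obs(); R=Ro.from_rotvec(o["eef_rot"]).as_matrix()
    d=R.T@(np.array([x,y,z])-o["eef_pos"])*1000
    a=np.degrees(np.arctan2(R[1,1],R[0,1])); t=-(az-a); t=(t+180)%360-180
    print("pos",o["eef_pos"].round(4),"yaz",a.round(2),"tilt",R[2,2].round(5),"shift mm",d.round(1),"turn",round(t,2),"F",o["contact_force"].round(1),"gap",round(o["finger_gap"],4),"t",round(o["time"],2),"q",np.round(o["joint_positions"],2))
E
python3 -c "
from h import *
plan(.490,.0055,.2,90)"
```

```text
pos [0.1538 0.6053 0.2526] yaz 75.74 tilt -1.0 shift mm [-473.5 -498.5   53.4] turn -14.26 F [ 0.6  0.3 -0.1] gap 0.0855 t 0.1 q [-1.42  0.44  0.02  1.57 -0.01  1.13 -0.08]
```

{"method": "carry_out", "body": {
  "deltas": [
    [100,-118,-125,13,-14.3],
    [100,-237,-249,27,-14.3],
    [100,-355,-374,40,-14.3],
    [100,-474,-498,53,-14.3],
    [100,-474,-498,53,-14.3],
    [100,-474,-498,53,-14.3],
    [100,-474,-498,53,-14.3],
    [100,-474,-498,53,-14.3],
    [100,-474,-498,53,-14.3],
    [100,-474,-498,53,-14.3],
    [100,-474,-498,53,-14.3],
    [100,-474,-498,53,-14.3],
    [100,-474,-498,53,-14.3],
    [100,-474,-498,53,-14.3],
    [100,-474,-498,53,-14.3],
    [100,-474,-498,53,-14.3],
    [100,-474,-498,53,-14.3],
    [100,-474,-498,53,-14.3],
    [100,-474,-498,53,-14.3],
    [100,-474,-498,53,-14.3]
  ],
  "newtons": 30
}}

```text
time: 1.77
eef_pos: [0.4901, 0.007, 0.2]
eef_rot: [0.002, -3.141, -0.001]
contact_force: [-0.5, 0.3, 0.9]
finger_gap: 0.0856
```

```bash
python3 -c "
from h import *
plan(.490,.0055,.068,90)"
```

```text
pos [0.4901 0.007  0.2   ] yaz 90.06 tilt -1.0 shift mm [ -0.   -1.5 132. ] turn 0.06 F [-0.5  0.3  0.9] gap 0.0856 t 1.77 q [-0.38  0.28  0.32  1.98 -0.11  0.9   1.57]
```

{"method": "carry_out", "body": {
  "deltas": [
    [100,0,-1.5,33,0],
    [100,0,-1.5,66,0],
    [100,0,-1.5,85,0],
    [100,0,-1.5,100,0],
    [100,0,-1.5,110,0],
    [100,0,-1.5,120,0],
    [100,0,-1.5,126,0],
    [100,0,-1.5,132,0],
    [100,0,-1.5,132,0],
    [100,0,-1.5,132,0]
  ]
}}

```text
time: 2.6
eef_pos: [0.4908, 0.0049, 0.0685]
eef_rot: [-0.001, 3.141, 0.0]
contact_force: [-0.7, -0.7, -0.0]
finger_gap: 0.0855
```

```bash
cat >> h.py <<'E'
def snap(name,crop=None,which=("scene","top")):
    out=[]
    for n in which:
        im=robot.get_image(n); pickle.dump(im,open(f"{name}_{n}.pkl","wb"))
        c=(slice(140,330),slice(150,350)) if n=="scene" else (slice(120,250),slice(120,340))
        f=im["frame"][:,:,::-1][c]; s=390/f.shape[1]
        out.append(cv2.resize(f,None,fx=s,fy=s,interpolation=cv2.INTER_CUBIC))
    h=max(o.shape[0] for o in out)
    out=[cv2.copyMakeBorder(o,0,h-o.shape[0],0,5,cv2.BORDER_CONSTANT) for o in out]
    cv2.imwrite(f"pics/{name}.png",np.hstack(out))
E
python3 -c "
from h import *
plan(.490,.0055,.068,90); snap('a1')"
```

```text
pos [0.4908 0.0049 0.0685] yaz 90.04 tilt -1.0 shift mm [0.8 0.6 0.5] turn 0.04 F [-0.7 -0.7 -0. ] gap 0.0855 t 2.6 q [-0.31  0.48  0.25  2.1  -0.21  0.58  1.67]
```

View pics/a1.png

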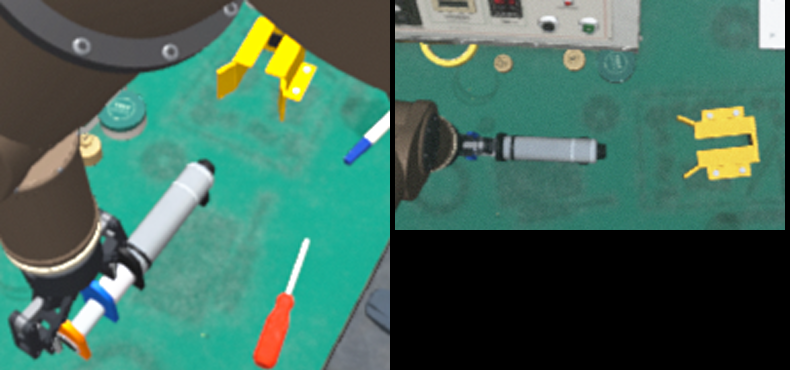

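The fingers straddle orange and blue: one is in front of orange (scene px ~30,345), the other is in the blue–black gap (~125,255). Now I'll ramp the squeeze.

{"method": "carry_out", "body": {
  "deltas": [
    [90,0,0,0,0],
    [80,0,0,0,0],
    [74,0,0,0,0],
    [70,0,0,0,0],
    [67,0,0,0,0],
    [64,0,0,0,0],
    [61,0,0,0,0],
    [58,0,0,0,0],
    [55,0,0,0,0],
    [52,0,0,0,0],
    [50,0,0,0,0],
    [48,0,0,0,0],
    [46,0,0,0,0],
    [44,0,0,0,0]
  ],
  "newtons": 40
}}

```text
time: 3.87
eef_pos: [0.4912, 0.0031, 0.0688]
eef_rot: [0.002, 3.14, -0.002]
contact_force: [-1.2, -5.9, 7.5]
finger_gap: 0.0377
```

```bash
python3 -c "
from h import *
plan(.490,.0055,.068,90); snap('a2')"
```

```text
pos [0.4912 0.0031 0.0688] yaz 89.94 tilt -1.0 shift mm [1.2 2.4 0.8] turn -0.06 F [-1.2 -5.9  7.5] gap 0.0377 t 3.87 q [-0.31  0.48  0.26  2.1  -0.21  0.58  1.67]
```

View pics/a2.png

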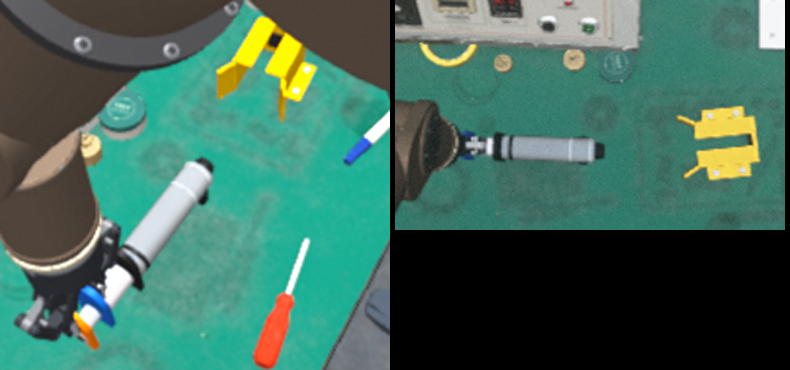

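The orange flange has approached blue (gap 38 mm) and the blue–black gap is still open. I'll continue.

{"method": "carry_out", "body": {
  "deltas": [
    [42,0,0,0,0],
    [40,0,0,0,0],
    [37,0,0,0,0],
    [34,0,0,0,0],
    [31,0,0,0,0],
    [28,0,0,0,0],
    [25,0,0,0,0],
    [22,0,0,0,0],
    [19,0,0,0,0],
    [16,0,0,0,0],
    [12,0,0,0,0],
    [8,0,0,0,0],
    [8,0,0,0,0],
    [8,0,0,0,0]
  ]
}}

```text
time: 5.13
eef_pos: [0.4914, 0.003, 0.0691]
eef_rot: [0.002, 3.14, -0.002]
contact_force: [-1.3, -5.9, 10.0]
finger_gap: 0.0161
```

```bash
python3 -c "
from h import *
plan(.490,.0055,.068,90); snap('a3')"
```

```text
pos [0.4914 0.003  0.0691] yaz 89.94 tilt -1.0 shift mm [1.4 2.5 1.1] turn -0.06 F [-1.3 -5.9 10. ] gap 0.0161 t 5.13 q [-0.31  0.48  0.26  2.1  -0.21  0.58  1.67]
```

View pics/a3.png

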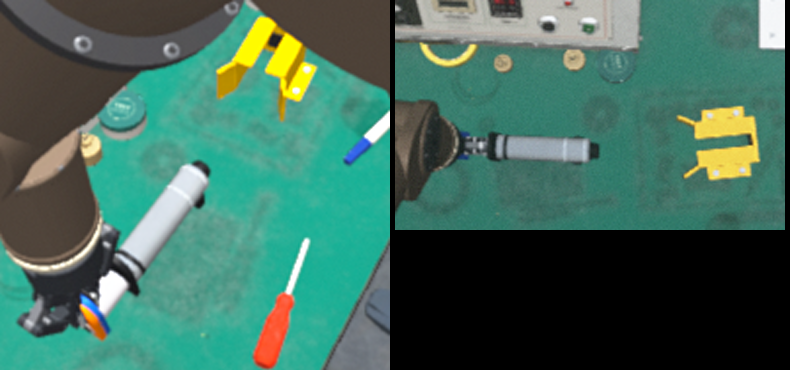

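Finger gap is 16.1 mm, i.e. two flange thicknesses, so orange is flat on blue. The middle tube is still drawn out. I'll open and rise.

{"method": "carry_out", "body": {
  "deltas": [
    [20,0,0,0,0],
    [25,0,0,0,0],
    [35,0,0,0,0],
    [45,0,0,0,0],
    [50,0,0,0,0],
    [50,0,0,-15,0],
    [50,0,0,-40,0],
    [50,0,0,-70,0],
    [60,0,0,-85,0],
    [80,0,0,-85,0],
    [100,0,0,-85,0],
    [100,0,0,-85,0]
  ]
}}

```text
time: 6.23
eef_pos: [0.4901, 0.0052, 0.1526]
eef_rot: [0.002, -3.14, -0.0]
contact_force: [-0.8, 0.3, 0.2]
finger_gap: 0.084
```

```bash
cat >> h.py <<'E'
def flanges(name):
    for n in ("scene","top"):
        im=pickle.load(open(f"{name}_{n}.pkl","rb")); P=cloud(im); M=masks(im)
        for k in ("orange","blue","dark"):
            q=P[M[k]&(im["range_z"]>0)&(P[...,0]>.44)&(P[...,0]<.54)&(P[...,1]>-.5)&(P[...,1]<.06)&(P[...,2]>.05)&(P[...,2]<.085)]
            if len(q): print(n,k,len(q),np.percentile(q,[5,50,95],0).round(4).tolist())
        g=P[(im["range_z"]>0)&(P[...,1]<-.05)&(P[...,1]>-.5)&(abs(P[...,0]-.50)<.05)&(P[...,2]>.041)&(P[...,2]<.052)]
        if len(g)>20: print(n,"tube y",np.percentile(g[:,1],[2,98]).round(4)," fit",np.polyfit(g[:,1],g[:,0],1).round(4))
E
python3 -c "
from h import *
plan(.490,-.04,.071,90); snap('a4'); flanges('a4')"
```

```text
pos [0.4901 0.0052 0.1526] yaz 90.07 tilt -1.0 shift mm [  0.  -45.2  81.6] turn 0.07 F [-0.8  0.3  0.2] gap 0.084 t 6.23 q [-0.36  0.34  0.31  2.04 -0.15  0.79  1.61]
scene orange 71 [[0.4709, 0.001, 0.0526], [0.4867, 0.0066, 0.0627], [0.5096, 0.0074, 0.0732]]
scene blue 35 [[0.4711, -0.0072, 0.0542], [0.4812, -0.0047, 0.0704], [0.5087, -0.0028, 0.0764]]
scene dark 74 [[0.4701, -0.0581, 0.052], [0.4867, -0.0552, 0.0616], [0.507, -0.0543, 0.0728]]
scene tube y [-0.4754 -0.0549]  fit [-0.0381  0.4851]
top orange 2 [[0.4721, 0.0027, 0.062], [0.4722, 0.0041, 0.0623], [0.4722, 0.0054, 0.0625]]
top blue 9 [[0.4696, -0.0087, 0.0538], [0.4754, -0.0078, 0.0584], [0.5127, -0.0066, 0.0679]]
top dark 30 [[0.4721, -0.0629, 0.0521], [0.4878, -0.0617, 0.0632], [0.5078, -0.0598, 0.0756]]
top tube y [-0.3747 -0.0629]  fit [-0.0351  0.4858]
```

View pics/a4.png

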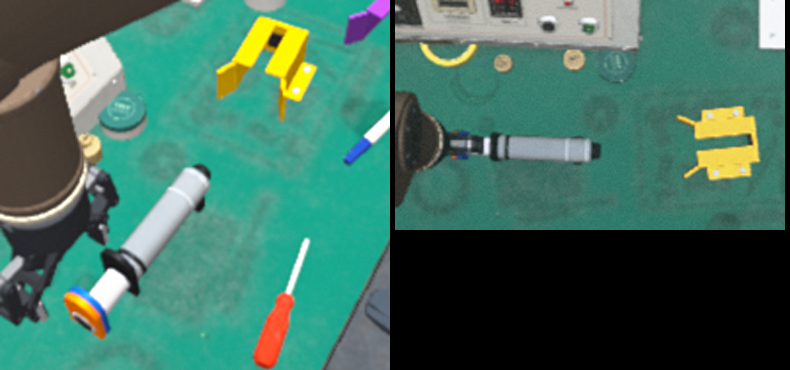

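Orange and blue are flush at y≈0…0.007, black is at −0.0585, and the outer tube moved with them slightly. Now I'll straddle orange front to black rear, centred at y = −0.0275.

{"method": "carry_out", "body": {
  "deltas": [
    [100,0,-16,0,0],
    [100,0,-33,0,0],
    [100,0,-33,10,0],
    [100,0,-33,30,0],
    [100,0,-33,45,0],
    [100,0,-33,55,0],
    [100,0,-33,65,0],
    [100,0,-33,73,0],
    [100,0,-33,80,0],
    [100,0,-33,80,0],
    [100,0,-33,80,0]
  ]
}}

```text
time: 7.25
eef_pos: [0.4906, -0.0282, 0.0732]
eef_rot: [0.001, -3.141, 0.0]
contact_force: [-0.3, 0.5, -0.3]
finger_gap: 0.0854
```

```bash
python3 -c "
from h import *
plan(.490,-.0275,.073,90); snap('a5'); flanges('a5')"
```

```text
pos [ 0.4906 -0.0282  0.0732] yaz 90.03 tilt -1.0 shift mm [0.6 0.7 0.2] turn 0.03 F [-0.3  0.5 -0.3] gap 0.0854 t 7.25 q [-0.25  0.47  0.27  2.1  -0.22  0.6   1.74]
scene orange 51 [[0.4704, 0.0011, 0.0516], [0.4776, 0.0068, 0.0614], [0.4981, 0.0075, 0.0728]]
scene blue 26 [[0.4703, -0.0065, 0.0539], [0.4762, -0.0045, 0.0691], [0.4912, -0.0032, 0.076]]
scene dark 84 [[0.4708, -0.0713, 0.0525], [0.4862, -0.0554, 0.0645], [0.5029, -0.0545, 0.0807]]
scene tube y [-0.4756 -0.055 ]  fit [-0.0449  0.4835]
top dark 9 [[0.4709, -0.0629, 0.0526], [0.4766, -0.062, 0.0572], [0.5098, -0.0602, 0.0669]]
top tube y [-0.4387 -0.0895]  fit [-0.0552  0.4812]
```

View pics/a5.png

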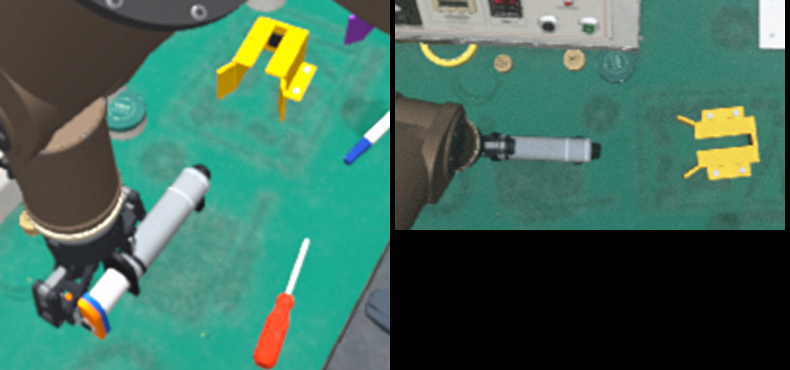

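Straddling looks right: front finger ahead of orange (scene px ~60,305), rear finger behind black (~135,225). Now I'll squeeze.

{"method": "carry_out", "body": {
  "deltas": [
    [92,0,0,0,0],
    [86,0,0,0,0],
    [82,0,0,0,0],
    [78,0,0,0,0],
    [74,0,0,0,0],
    [70,0,0,0,0],
    [66,0,0,0,0],
    [62,0,0,0,0],
    [58,0,0,0,0],
    [54,0,0,0,0],
    [50,0,0,0,0],
    [46,0,0,0,0],
    [42,0,0,0,0],
    [38,0,0,0,0],
    [34,0,0,0,0],
    [30,0,0,0,0],
    [26,0,0,0,0],
    [20,0,0,0,0],
    [18,0,0,0,0],
    [18,0,0,0,0]
  ]
}}

```text
time: 9.02
eef_pos: [0.4921, -0.0311, 0.0749]
eef_rot: [0.003, 3.138, -0.004]
contact_force: [-1.6, -9.7, 17.4]
finger_gap: 0.0266
```

```bash
python3 -c "
from h import *
plan(.490,-.0275,.073,90); snap('a6'); flanges('a6')"
```

```text
pos [ 0.4921 -0.0311  0.0749] yaz 89.88 tilt -0.99999 shift mm [2.1 3.6 1.9] turn -0.12 F [-1.6 -9.7 17.4] gap 0.0266 t 9.02 q [-0.25  0.47  0.27  2.1  -0.21  0.6   1.74]
scene orange 19 [[0.4715, -0.0265, 0.0512], [0.4744, -0.0232, 0.0587], [0.4818, -0.0189, 0.0689]]
scene blue 49 [[0.4716, -0.0361, 0.0529], [0.4786, -0.0312, 0.0682], [0.4909, -0.0266, 0.0731]]
scene dark 54 [[0.4668, -0.2056, 0.053], [0.4843, -0.0444, 0.0698], [0.4963, -0.0048, 0.0805]]
scene tube y [-0.4773 -0.0549]  fit [-0.0719  0.4744]
top dark 36 [[0.4704, -0.2142, 0.0546], [0.4822, -0.2034, 0.0731], [0.5084, -0.0408, 0.0818]]
top tube y [-0.474  -0.0536]  fit [-0.0532  0.4839]
```

View pics/a6.png

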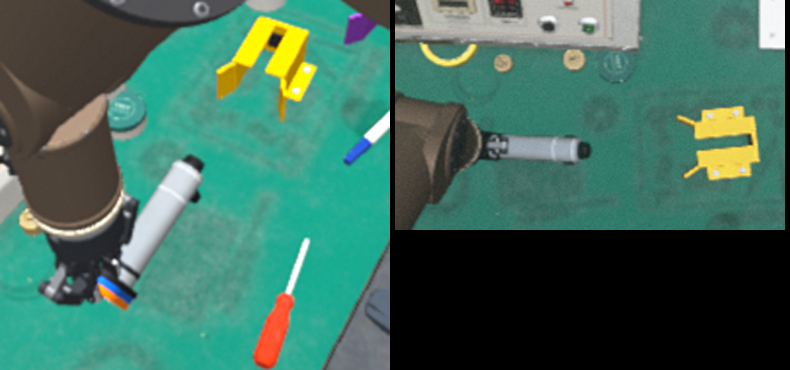

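Gap is 26.6 mm with Fz +17 N, and the tail spigot reads z≈0.073 (should be ≤0.04). So the closing pads dragged the front down and the nozzle is pitched tail-up. I'll raise the tool slightly while squeezing a bit harder, so it levels.

{"method": "carry_out", "body": {
  "deltas": [
    [18,0,0,-1,0],
    [18,0,0,-2,0],
    [18,0,0,-3,0],
    [18,0,0,-4,0],
    [18,0,0,-5,0],
    [18,0,0,-5,0]
  ],
  "newtons": 60
}}

```text
time: 9.62
eef_pos: [0.4915, -0.0293, 0.0792]
eef_rot: [0.001, 3.139, -0.001]
contact_force: [-0.7, -3.7, 10.1]
finger_gap: 0.0227
```

```bash
cat >> h.py <<'E'
def tail(name):
    im=pickle.load(open(f"{name}_top.pkl","rb")); P=cloud(im)
    g=P[(im["range_z"]>0)&(P[...,1]<-.06)&(P[...,1]>-.5)&(abs(P[...,0]-.49)<.008)&(P[...,2]>.02)&(P[...,2]<.1)]
    for a in np.arange(-.30,-.06,.02):
        q=g[(g[:,1]>a)&(g[:,1]<a+.02)]
        if len(q)>5: print("  y",round(a+.01,2),"z",np.median(q[:,2]).round(3),len(q))
E
python3 -c "
from h import *
plan(.490,-.0275,.073,90); snap('a7'); flanges('a7'); tail('a6'); print(); tail('a7')"
```

```text
pos [ 0.4915 -0.0293  0.0792] yaz 89.97 tilt -1.0 shift mm [1.5 1.8 6.2] turn -0.03 F [-0.7 -3.7 10.1] gap 0.0227 t 9.62 q [-0.26  0.46  0.27  2.1  -0.21  0.61  1.73]
scene orange 26 [[0.4716, -0.0242, 0.0524], [0.4754, -0.0198, 0.0617], [0.4812, -0.0179, 0.0705]]
scene blue 42 [[0.4711, -0.034, 0.055], [0.4778, -0.0308, 0.068], [0.4917, -0.0276, 0.0764]]
scene dark 23 [[0.4715, -0.0418, 0.0525], [0.484, -0.0406, 0.0758], [0.4977, -0.0362, 0.0826]]
scene tube y [-0.4754 -0.0573]  fit [-0.041   0.4837]
top dark 22 [[0.4705, -0.2051, 0.0518], [0.4828, -0.1996, 0.0558], [0.5098, -0.0375, 0.0645]]
top tube y [-0.3637 -0.0707]  fit [-0.0398  0.487 ]
  y -0.21 z 0.077 36
  y -0.19 z 0.081 36
  y -0.17 z 0.078 35
  y -0.15 z 0.072 37
  y -0.13 z 0.068 38
  y -0.11 z 0.062 40
  y -0.09 z 0.057 42

  y -0.21 z 0.052 23
  y -0.19 z 0.057 41
  y -0.17 z 0.057 39
  y -0.15 z 0.057 35
  y -0.13 z 0.053 35
  y -0.11 z 0.051 40
  y -0.09 z 0.05 41
  y -0.07 z 0.049 7
```

View pics/a7.png

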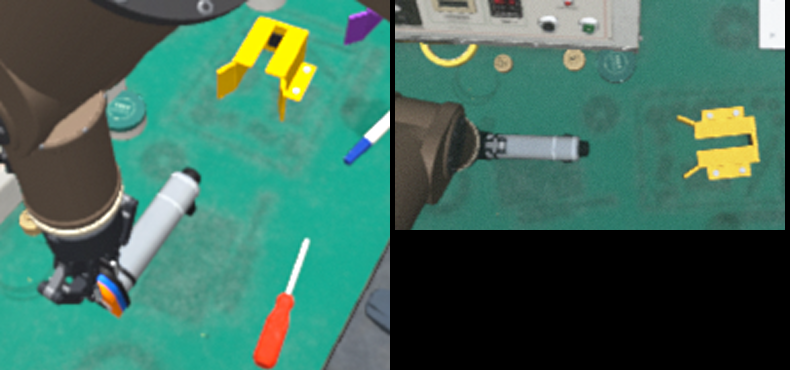

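The gap now shows all three flanges together (22.7 mm reads slightly under 24), and the tail tilt fell from about 12° to 4°. I'll raise a little more.

{"method": "carry_out", "body": {
  "deltas": [
    [18,0,0,-1,0],
    [18,0,0,-2,0],
    [18,0,0,-3,0],
    [18,0,0,-4,0],
    [18,0,0,-4,0]
  ]
}}

```text
time: 10.13
eef_pos: [0.4901, -0.0275, 0.082]
eef_rot: [0.002, -3.14, -0.001]
contact_force: [-0.2, -0.4, -4.1]
finger_gap: 0.0219
```

```bash
python3 -c "
from h import *
plan(.490,-.0275,.073,90); snap('a8'); flanges('a8'); tail('a8')"
```

```text
pos [ 0.4901 -0.0275  0.082 ] yaz 90.07 tilt -1.0 shift mm [0.1 0.  9. ] turn 0.07 F [-0.2 -0.4 -4.1] gap 0.0219 t 10.13 q [-0.26  0.46  0.28  2.1  -0.21  0.62  1.73]
scene orange 31 [[0.4697, -0.0222, 0.0515], [0.4727, -0.0171, 0.0601], [0.48, -0.0161, 0.0736]]
scene blue 44 [[0.4698, -0.0322, 0.054], [0.4761, -0.0288, 0.0711], [0.4899, -0.0256, 0.0778]]
scene dark 25 [[0.47, -0.0391, 0.0609], [0.4831, -0.0362, 0.0767], [0.4965, -0.0048, 0.084]]
scene tube y [-0.4752 -0.0569]  fit [-0.0426  0.4847]
top dark 8 [[0.4702, -0.039, 0.0526], [0.4747, -0.0383, 0.058], [0.5094, -0.0358, 0.0638]]
top tube y [-0.369  -0.0702]  fit [-0.0501  0.4841]
  y -0.21 z 0.042 18
  y -0.19 z 0.049 42
  y -0.17 z 0.05 39
  y -0.15 z 0.051 35
  y -0.13 z 0.048 35
  y -0.11 z 0.05 36
  y -0.09 z 0.048 42
  y -0.07 z 0.043 9
```

View pics/a8.png

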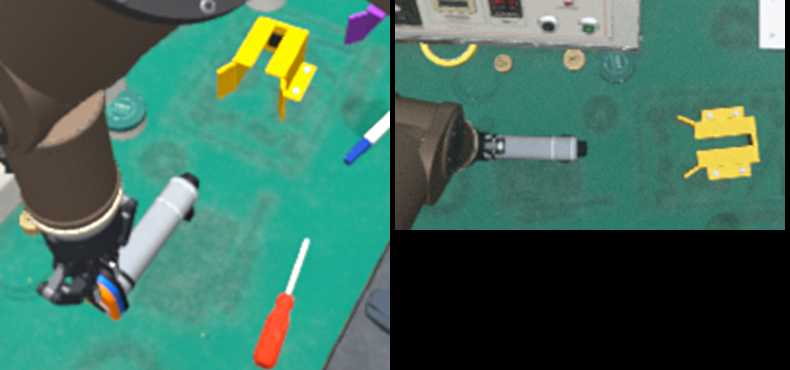

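Now level, Fz −4 N (lifted about 3 mm). I'll lower 3 mm, release gently and rise.

{"method": "carry_out", "body": {
  "deltas": [
    [18,0,0,1,0],
    [18,0,0,2,0],
    [18,0,0,3,0],
    [18,0,0,3,0],
    [29,0,0,3,0],
    [32,0,0,3,0],
    [36,0,0,3,0],
    [45,0,0,3,0],
    [50,0,0,-5,0],
    [55,0,0,-25,0],
    [55,0,0,-55,0],
    [60,0,0,-90,0],
    [80,0,0,-120,0],
    [100,0,0,-120,0],
    [100,0,0,-120,0]
  ],
  "newtons": 40
}}

```text
time: 11.48
eef_pos: [0.4918, -0.0281, 0.2044]
eef_rot: [-0.001, 3.137, 0.001]
contact_force: [-0.1, 0.7, -0.1]
finger_gap: 0.0845
```

```bash
python3 -c "
from h import *
plan(.490,-.0275,.2,90); snap('a9'); flanges('a9'); tail('a9')"
```

```text
pos [ 0.4918 -0.0281  0.2044] yaz 90.05 tilt -0.99999 shift mm [1.8 0.6 4.4] turn 0.05 F [-0.1  0.7 -0.1] gap 0.0845 t 11.48 q [-0.33  0.27  0.34  1.98 -0.12  0.91  1.65]
scene orange 89 [[0.4715, -0.023, 0.0514], [0.4872, -0.0171, 0.0638], [0.5102, -0.0162, 0.0745]]
scene blue 70 [[0.4711, -0.0333, 0.0588], [0.4843, -0.0299, 0.0732], [0.5061, -0.0265, 0.0773]]
scene dark 15 [[0.47, -0.0372, 0.0531], [0.475, -0.0361, 0.0668], [0.5046, -0.0347, 0.0728]]
scene tube y [-0.4756 -0.053 ]  fit [-0.0293  0.4886]
top orange 4 [[0.4699, -0.0231, 0.06], [0.4713, -0.0218, 0.0661], [0.475, -0.02, 0.0709]]
top blue 6 [[0.4701, -0.0347, 0.0609], [0.4715, -0.031, 0.0672], [0.4749, -0.0293, 0.0715]]
top dark 9 [[0.4703, -0.0402, 0.0551], [0.4758, -0.0387, 0.0638], [0.4788, -0.0365, 0.0703]]
top tube y [-0.3787 -0.0686]  fit [-0.0615  0.4833]
  y -0.21 z 0.036 18
  y -0.19 z 0.042 42
  y -0.17 z 0.045 41
  y -0.15 z 0.046 36
  y -0.13 z 0.046 35
  y -0.11 z 0.044 34
  y -0.09 z 0.045 40
  y -0.07 z 0.045 24
```

View pics/a9.png

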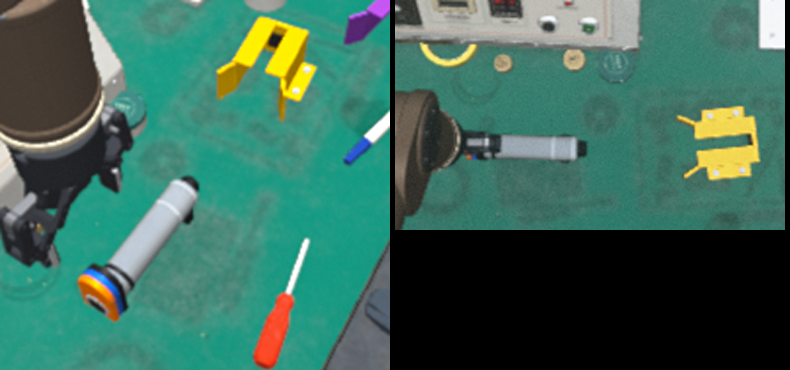

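All three flanges stand together (scene px ~105,285) and the tube lies level at z 0.045. Next I'll zoom to verify the gap, and get the tail end and axis.

```bash
python3 - <<'E'
from h import *
im=pickle.load(open("a9_scene.pkl","rb"))
cv2.imwrite("pics/a9z.png",cv2.resize(im["frame"][:,:,::-1][220:310,180:260],None,fx=6.5,fy=6.5,interpolation=cv2.INTER_CUBIC))
for nm in ("top0.pkl","a9_top.pkl"):
    im=pickle.load(open(nm,"rb")); P=cloud(im); z=im["range_z"]
    v=im["frame"].max(2)
    lo=-.26 if nm=="top0.pkl" else -.235
    M=(v<70)&(P[...,1]<lo+.06)&(P[...,1]>lo)&(abs(P[...,0]-.488)<.03)&(P[...,2]>-.01)
    vs,us=np.nonzero(M); print(nm,len(us),us.min(),us.max(),vs.mean(), "tail", ray(im,us.max()+.5,np.median(vs[us>us.max()-3]),.026)[:2].round(4))
    # tube edges rows: axis by centre of grey mask columns
    g=(P[...,2]>.022)&(P[...,2]<.052)&(abs(P[...,0]-.49)<.03)&(z>0)
    C=[]
    for u in range(us.min()-38,us.min()-2):
        r=np.nonzero(g[:,u])[0]
        if len(r)>8: C.append(ray(im,u,(r.min()+r.max())/2,.036)[:2])
    C=np.array(C); f=np.polyfit(C[:,1],C[:,0],1); print(" axis slope dx/dy",f[0].round(4),"x at y=-.15",np.polyval(f,-.15).round(4),"deg",np.degrees(np.arctan(f[0])).round(2),len(C))
E
```

```text
top0.pkl 45 225 238 205.48888888888888 tail [ 0.4872 -0.2395]
 axis slope dx/dy 0.0201 x at y=-.15 0.4888 deg 1.15 36
a9_top.pkl 40 223 227 203.5 tail [ 0.4908 -0.2073]
 axis slope dx/dy -0.0011 x at y=-.15 0.4913 deg -0.06 36
```

View pics/a9z.png

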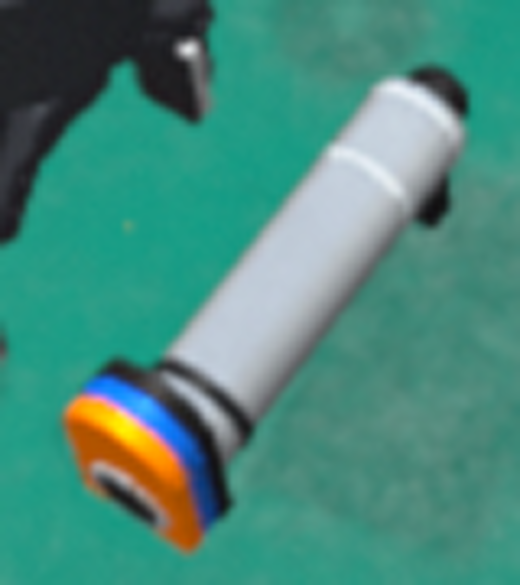

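The zoom shows orange, blue and black flush. Black-front to tail is 175 mm, matching the drawing, so the nozzle origin is at about (0.491, −0.112). I'll turn the jaws across the tube and go above nozzle x≈−30 mm.

{"method": "carry_out", "body": {
  "deltas": [
    [100,0,-10,0,7],
    [100,0,-25,0,14],
    [100,0,-40,0,21],
    [100,0,-54,0,28],
    [100,0,-54,0,35],
    [100,0,-54,0,42],
    [100,0,-54,0,49],
    [100,0,-54,0,56],
    [100,0,-54,0,63],
    [100,0,-54,0,70],
    [100,0,-54,0,77],
    [100,0,-54,0,84],
    [100,0,-54,0,90],
    [100,0,-54,0,90],
    [100,0,-54,0,90],
    [100,0,-54,0,90]
  ]
}}

```text
time: 12.92
eef_pos: [0.4903, -0.0821, 0.2016]
eef_rot: [-2.216, -2.226, 0.002]
contact_force: [0.4, -0.5, 0.9]
finger_gap: 0.0858
```

```bash
python3 -c "
from h import *
plan(.491,-.082,.036,0)"
```

```text
pos [ 0.4903 -0.0821  0.2016] yaz 0.25 tilt -1.0 shift mm [1.000e-01 1.000e+00 1.656e+02] turn 0.25 F [ 0.4 -0.5  0.9] gap 0.0858 t 12.92 q [-0.5   0.33  0.72  1.99 -0.27  0.92  0.36]
```

{"method": "carry_out", "body": {
  "deltas": [
    [100,0,1,40,0],
    [100,0,1,80,0],
    [100,0,1,105,0],
    [100,0,1,120,0],
    [100,0,1,135,0],
    [100,0,1,148,0],
    [100,0,1,158,0],
    [100,0,1,165,0],
    [100,0,1,165,0],
    [100,0,1,165,0]
  ]
}}

```text
time: 13.75
eef_pos: [0.4917, -0.0823, 0.0374]
eef_rot: [-2.22, -2.223, 0.0]
contact_force: [0.8, -0.4, 0.3]
finger_gap: 0.0852
```

```bash
python3 -c "
from h import *
plan(.491,-.082,.036,0); snap('b1')"
```

```text
pos [ 0.4917 -0.0823  0.0374] yaz 0.07 tilt -1.0 shift mm [ 0.3 -0.7  1.4] turn 0.07 F [ 0.8 -0.4  0.3] gap 0.0852 t 13.75 q [-0.31  0.58  0.51  2.12 -0.53  0.57  0.58]
```

View pics/b1.png

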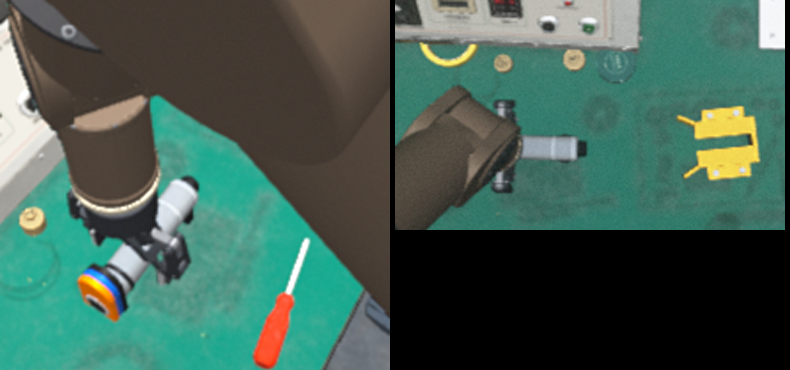

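The open jaws straddle the grey tube behind the black flange (top-view px ~505,145). I'll close.

{"method": "carry_out", "body": {
  "deltas": [
    [85,0,0,0,0],
    [72,0,0,0,0],
    [62,0,0,0,0],
    [56,0,0,0,0],
    [52,0,0,0,0],
    [49,0,0,0,0],
    [46,0,0,0,0],
    [40,0,0,0,0],
    [35,0,0,0,0],
    [35,0,0,0,0]
  ],
  "newtons": 40
}}

```text
time: 14.68
eef_pos: [0.4924, -0.0821, 0.0378]
eef_rot: [2.22, 2.222, 0.002]
contact_force: [1.4, 1.0, 7.5]
finger_gap: 0.0387
```

```bash
python3 -c "
from h import *
plan(.479,-.218,.036,7.35); snap('b2');tail('b2')"
```

```text
pos [ 0.4924 -0.0821  0.0378] yaz 0.04 tilt -1.0 shift mm [-135.9  -13.5    1.7] turn -7.31 F [1.4 1.  7.5] gap 0.0387 t 14.68 q [-0.31  0.58  0.51  2.12 -0.53  0.57  0.58]
  y -0.21 z 0.038 18
  y -0.19 z 0.043 41
  y -0.17 z 0.045 42
  y -0.15 z 0.044 35
  y -0.13 z 0.046 34
  y -0.11 z 0.044 29
```

View pics/b2.png

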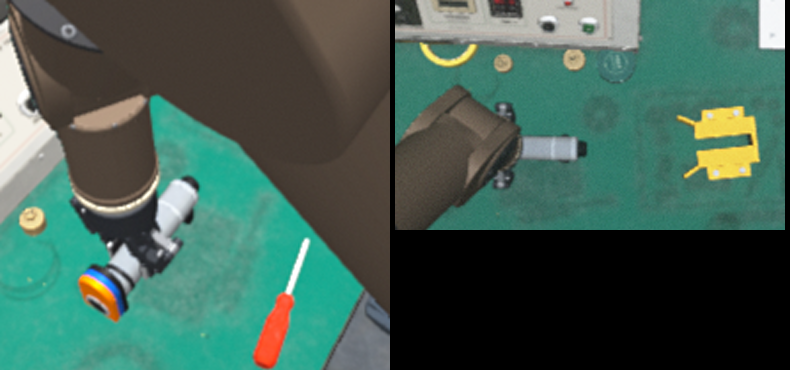

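Gripped (gap 38.7 mm, tube still level). Next I'll slide it to the pre-entry pose and turn it 7.3° to the bay's axis.

{"method": "carry_out", "body": {
  "deltas": [
    [35,-3,0,-1,0],
    [35,-8,-1,-1,-0.5],
    [35,-16,-2,-1,-1],
    [35,-24,-2.5,-1,-1.5],
    [35,-32,-3,-1,-2],
    [35,-40,-4,-1,-2.5],
    [35,-48,-5,-1,-3],
    [35,-56,-6,-1,-3.5],
    [35,-64,-6.5,-1,-4],
    [35,-72,-7,-1,-4.5],
    [35,-80,-8,-1,-5],
    [35,-88,-9,-1,-5.5],
    [35,-96,-9.5,-1,-6],
    [35,-104,-10,-1,-6.5],
    [35,-112,-11,-1,-7],
    [35,-120,-12,-1,-7.3],
    [35,-128,-13,-1,-7.3],
    [35,-136,-13.5,-1,-7.3],
    [35,-136,-13.5,-1,-7.3],
    [35,-136,-13.5,-1,-7.3]
  ]
}}

```text
time: 16.45
eef_pos: [0.4781, -0.2188, 0.0383]
eef_rot: [2.076, 2.358, -0.0]
contact_force: [0.3, -0.3, -3.9]
finger_gap: 0.0386
```

```bash
python3 -c "
from h import *
plan(.479,-.218,.036,7.35); snap('b3')
im=pickle.load(open('b3_top.pkl','rb'))
cv2.imwrite('pics/b3z.png',cv2.resize(im['frame'][:,:,::-1][165:235,200:340],None,fx=5.7,fy=5.7,interpolation=cv2.INTER_CUBIC))
P=cloud(im);z=im['range_z']
M=(im['frame'].max(2)<70)&(P[...,1]<-.32)&(P[...,1]>-.37)&(abs(P[...,0]-.49)<.03)
vs,us=np.nonzero(M);print(len(us),us.min(),us.max());k=us>us.max()-3
print('tail',ray(im,us.max()+.5,vs[k].mean(),.026)[:2])
g=(P[...,2]>.022)&(P[...,2]<.056)&(abs(P[...,0]-.485)<.035)&(z>0)
C=[]
for u in range(us.min()-32,us.min()-3):
    r=np.nonzero(g[:,u])[0]
    if len(r)>8: C.append(ray(im,u,(r.min()+r.max())/2,.036)[:2])
C=np.array(C);f=np.polyfit(C[:,1],C[:,0],1);print('axis',f,'x at -.28',np.polyval(f,-.28),C[:3],C[-3:])
"
```

```text
pos [ 0.4781 -0.2188  0.0383] yaz 7.26 tilt -1.0 shift mm [0.7 1.  2.3] turn -0.09 F [ 0.3 -0.3 -3.9] gap 0.0386 t 16.45 q [-0.    0.6   0.46  2.05 -0.47  0.59  0.91]
35 270 274
tail [ 0.49055996 -0.34450072]
axis [-0.13619555  0.44674089] x at -.28 0.4848756457175128 [[ 0.4833885  -0.2763016 ]
 [ 0.48490225 -0.27916549]
 [ 0.48496801 -0.28206291]] [[ 0.49003441 -0.31382759]
 [ 0.4901     -0.31672326]
 [ 0.49016558 -0.31961875]]
```

View pics/b3.png

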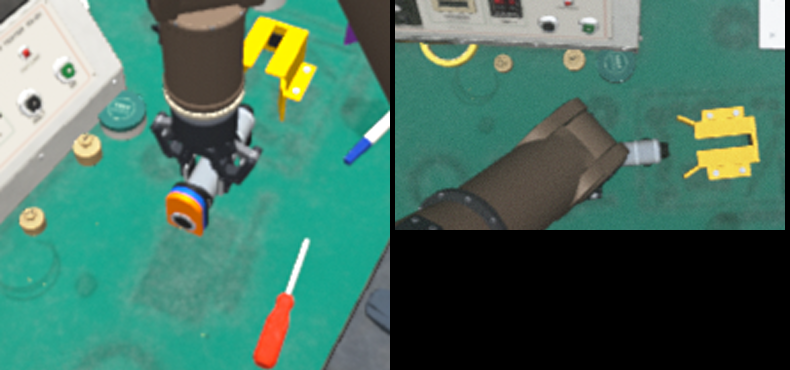

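View pics/b3z.png

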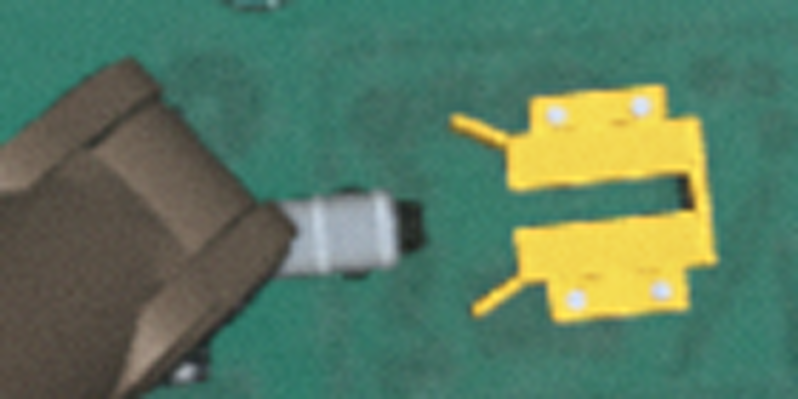

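Pre-entry is aligned: tail at (0.4906, −0.3445), axis slope −0.136 against the bay's −0.129, laterally about 2–3 mm off the bay axis. I'll correct +2 mm and slide in, stopping short of the back.

{"method": "carry_out", "body": {
  "deltas": [
    [35,-2,1,0.5,0],
    [35,-7,2,0.5,0],
    [35,-14,2.5,0.5,0],
    [35,-21,2.5,0.5,0],
    [35,-28,2.5,0.5,0],
    [35,-35,2.5,0.5,0],
    [35,-42,2.5,0.5,0],
    [35,-49,2.5,0.5,0],
    [35,-56,2.5,0.5,0],
    [35,-63,2.5,0.5,0],
    [35,-70,2.5,0.5,0],
    [35,-77,2.5,0.5,0],
    [35,-84,2.5,0.5,0],
    [35,-90,2.5,0.5,0],
    [35,-96,2.5,0.5,0],
    [35,-102,2.5,0.5,0],
    [35,-107,2.5,0.5,0],
    [35,-110,2.5,0.5,0],
    [35,-110,2.5,0.5,0]
  ]
}}

```text
time: 18.13
eef_pos: [0.4949, -0.3284, 0.0379]
eef_rot: [2.075, 2.357, -0.001]
contact_force: [-0.7, -0.1, 2.5]
finger_gap: 0.0387
```

```bash
python3 -c "
from h import *
plan(.496,-.3503,.036,7.35); snap('b4')
im=pickle.load(open('b4_top.pkl','rb'))
cv2.imwrite('pics/b4z.png',cv2.resize(im['frame'][:,:,::-1][165:235,200:340],None,fx=5.7,fy=5.7,interpolation=cv2.INTER_CUBIC))
"
```

```text
pos [ 0.4949 -0.3284  0.0379] yaz 7.29 tilt -1.0 shift mm [-21.9  -1.7   1.9] turn -0.06 F [-0.7 -0.1  2.5] gap 0.0387 t 18.13 q [ 0.18  0.68  0.46  1.88 -0.45  0.69  1.04]
```

View pics/b4.png

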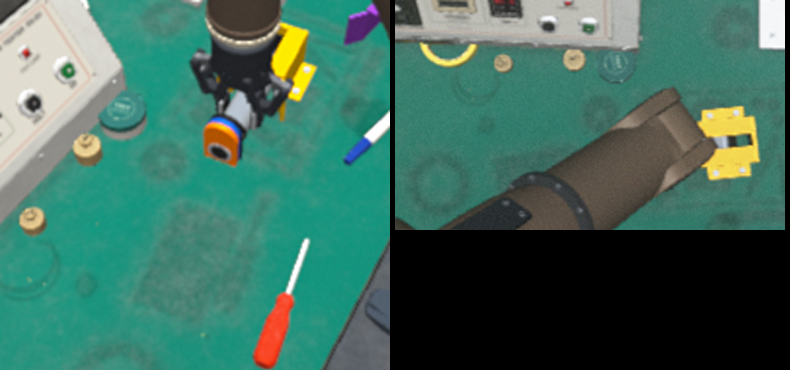

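View pics/b4z.png

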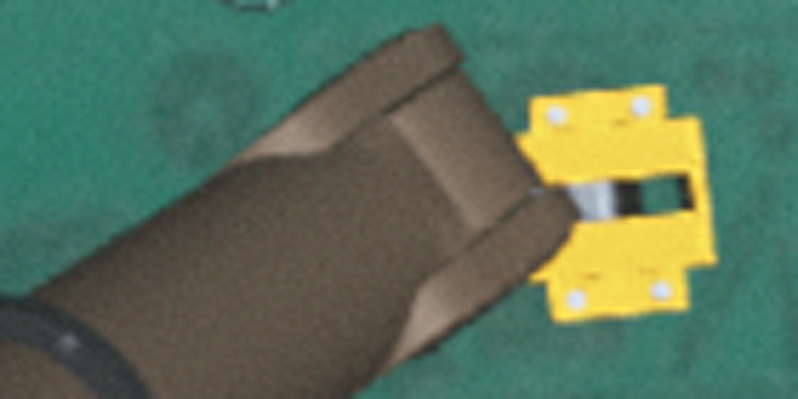

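The tail is under the roof, visible in the slot (zoom px ~638,195), with the back pad at ~683, so about 20 mm remain. Sliding on, creeping at the end.

{"method": "carry_out", "body": {
  "deltas": [
    [35,-4,0,0,0],
    [35,-8,0,0,0],
    [35,-12,0,0,0],
    [35,-15,0,0,0],
    [35,-17,0,0,0],
    [35,-18,0,0,0],
    [35,-19,0,0,0],
    [35,-19,0,0,0]
  ]
}}

```text
time: 18.9
eef_pos: [0.4974, -0.3446, 0.0379]
eef_rot: [-2.073, -2.359, -0.002]
contact_force: [0.3, 6.0, 6.8]
finger_gap: 0.0382
```

```bash
python3 -c "
from h import *
plan(.496,-.3503,.036,7.35); snap('b5')
im=pickle.load(open('b5_top.pkl','rb'))
cv2.imwrite('pics/b5z.png',cv2.resize(im['frame'][:,:,::-1][180:220,280:340],None,fx=13,fy=13,interpolation=cv2.INTER_CUBIC))
"
```

```text
pos [ 0.4974 -0.3446  0.0379] yaz 7.38 tilt -1.0 shift mm [-5.5 -2.2  1.9] turn 0.03 F [0.3 6.  6.8] gap 0.0382 t 18.9 q [ 0.21  0.69  0.46  1.85 -0.45  0.71  1.05]
```

View pics/b5z.png

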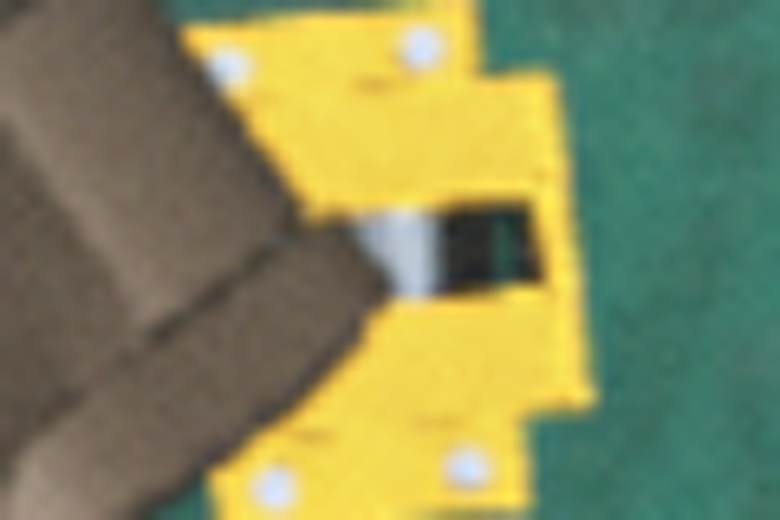

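{"method": "carry_out", "body": {
  "deltas": [
    [35,0,0,-0.5,0],
    [35,-1,0,-1,0],
    [35,-2,0,-1,0],
    [35,-3,0,-1,0],
    [35,-4,0,-1,0],
    [35,-4,0,-1,0]
  ]
}}

```text
time: 19.5
eef_pos: [0.4974, -0.3496, 0.0384]
eef_rot: [-2.074, -2.358, 0.0]
contact_force: [-1.5, 1.7, -3.8]
finger_gap: 0.0389
```

```bash
python3 -c "
from h import *
plan(.496,-.3503,.036,7.35); snap('b6')
im=pickle.load(open('b6_top.pkl','rb'))
cv2.imwrite('pics/b6z.png',cv2.resize(im['frame'][:,:,::-1][180:220,280:340],None,fx=13,fy=13,interpolation=cv2.INTER_CUBIC))
P=cloud(im); M=(im['frame'].max(2)<70)
for v in (198,199,200): print(v,[(u,int(im['frame'][v,u].max()),P[v,u].round(3).tolist()) for u in range(310,326)])
"
```

```text
pos [ 0.4974 -0.3496  0.0384] yaz 7.33 tilt -1.0 shift mm [-0.5 -1.4  2.4] turn -0.02 F [-1.5  1.7 -3.8] gap 0.0389 t 19.5 q [ 0.22  0.69  0.46  1.84 -0.45  0.71  1.06]
198 [(310, 149, [0.511, -0.446, 0.045]), (311, 188, [0.511, -0.448, 0.048]), (312, 204, [0.512, -0.452, 0.04]), (313, 203, [0.511, -0.454, 0.05]), (314, 169, [0.512, -0.457, 0.048]), (315, 107, [0.512, -0.46, 0.041]), (316, 58, [0.512, -0.463, 0.043]), (317, 48, [0.512, -0.466, 0.042]), (318, 47, [0.512, -0.469, 0.041]), (319, 44, [0.512, -0.472, 0.037]), (320, 72, [0.512, -0.474, 0.047]), (321, 177, [0.512, -0.475, 0.061]), (322, 244, [0.511, -0.478, 0.064]), (323, 227, [0.512, -0.481, 0.061]), (324, 143, [0.514, -0.492, -0.001]), (325, 123, [0.514, -0.495, -0.002])]
199 [(310, 113, [0.495, -0.412, 0.391]), (311, 170, [0.509, -0.448, 0.047]), (312, 207, [0.509, -0.451, 0.047]), (313, 210, [0.509, -0.454, 0.047]), (314, 186, [0.509, -0.457, 0.047]), (315, 126, [0.509, -0.461, 0.04]), (316, 61, [0.509, -0.464, 0.039]), (317, 49, [0.509, -0.467, 0.038]), (318, 49, [0.509, -0.469, 0.042]), (319, 48, [0.51, -0.473, 0.036]), (320, 71, [0.509, -0.475, 0.039]), (321, 144, [0.509, -0.475, 0.061]), (322, 238, [0.509, -0.478, 0.06]), (323, 240, [0.509, -0.482, 0.053]), (324, 168, [0.511, -0.492, 0.0]), (325, 121, [0.512, -0.495, -0.005])]
200 [(310, 85, [0.493, -0.411, 0.4]), (311, 124, [0.506, -0.449, 0.044]), (312, 182, [0.506, -0.451, 0.045]), (313, 208, [0.506, -0.454, 0.049]), (314, 199, [0.506, -0.457, 0.043]), (315, 128, [0.506, -0.461, 0.037]), (316, 60, [0.506, -0.463, 0.041]), (317, 48, [0.506, -0.466, 0.043]), (318, 40, [0.506, -0.469, 0.042]), (319, 45, [0.507, -0.474, 0.027]), (320, 53, [0.507, -0.475, 0.039]), (321, 115, [0.506, -0.476, 0.053]), (322, 237, [0.506, -0.478, 0.066]), (323, 244, [0.506, -0.481, 0.058]), (324, 169, [0.508, -0.492, -0.004]), (325, 121, [0.508, -0.495, -0.0])]
```

View pics/b6z.png

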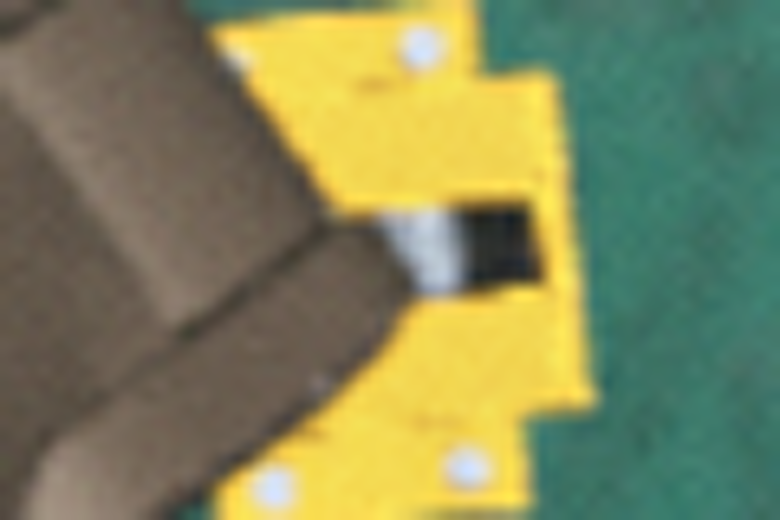

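The tube end reads y −0.461, so the tail is ≈ −0.475, at the pad. I'll push in small steps to feel firm contact.

{"method": "carry_out", "body": {
  "deltas": [
    [35,-1,0,0.4,0],
    [35,-2,0,0.4,0],
    [35,-3,0,0.4,0],
    [35,-3,0,0.4,0]
  ]
}}

```text
time: 19.93
eef_pos: [0.4975, -0.3498, 0.0379]
eef_rot: [-2.07, -2.356, -0.004]
contact_force: [-4.0, 10.0, 1.6]
finger_gap: 0.0384
```

```bash
python3 -c "
from h import *
plan(.496,-.3503,.036,7.35)"
```

```text
pos [ 0.4975 -0.3498  0.0379] yaz 7.4 tilt -0.99998 shift mm [-0.3 -1.6  1.9] turn 0.05 F [-4.  10.   1.6] gap 0.0384 t 19.93 q [ 0.22  0.69  0.46  1.84 -0.45  0.72  1.06]
```

Firm contact: 3 mm commanded gave 0.2 mm of motion, at 10 N. I'll relax the push a little, open to 60 % inside the wings, then lift.

{"method": "carry_out", "body": {
  "deltas": [
    [35,1,0,0.5,0],
    [35,1.5,0,0.5,0],
    [44,1.5,0,0.5,0],
    [48,1.5,0,0.5,0],
    [52,1.5,0,0.5,0],
    [56,1.5,0,0.5,0],
    [60,1.5,0,0.5,0],
    [60,1.5,0,0.5,0],
    [60,1.5,0,-5,0],
    [60,1.5,0,-15,0],
    [60,1.5,0,-30,0],
    [60,1.5,0,-50,0],
    [60,1.5,0,-80,0],
    [60,1.5,0,-110,0],
    [60,1.5,0,-140,0],
    [60,1.5,0,-140,0]
  ]
}}

```text
time: 21.27
eef_pos: [0.5001, -0.3537, 0.1853]
eef_rot: [2.069, 2.351, 0.003]
contact_force: [0.8, -1.4, 0.7]
finger_gap: 0.0516
```

```bash
python3 -c "
from h import *
plan(.47,-.15,.25,7.35)"
```

```text
pos [ 0.5001 -0.3537  0.1853] yaz 7.3 tilt -0.99996 shift mm [205.5  -3.5 -66. ] turn -0.05 F [ 0.8 -1.4  0.7] gap 0.0516 t 21.27 q [ 0.14  0.51  0.57  1.73 -0.33  0.98  0.96]
```

{"method": "carry_out", "body": {
  "deltas": [
    [60,0,0,-60,0],
    [60,40,-10,-100,0],
    [60,120,-40,-120,0],
    [60,240,-60,-120,0],
    [60,400,-90,-120,0],
    [60,550,-110,-120,0],
    [60,550,-110,-120,0],
    [60,550,-110,-120,0],
    [60,550,-110,-120,0],
    [60,550,-110,-120,0],
    [60,550,-110,-120,0],
    [60,550,-110,-120,0],
    [60,550,-110,-120,0],
    [60,550,-110,-120,0],
    [60,550,-110,-120,0],
    [60,550,-110,-120,0],
    [60,550,-110,-120,0]
  ]
}}

```text
time: 22.68
eef_pos: [0.318, 0.1818, 0.299]
eef_rot: [2.069, 2.363, 0.002]
contact_force: [0.3, -0.8, 0.3]
finger_gap: 0.0516
```

```bash
python3 -c "
from h import *
plan(.47,-.15,.25,7.35); snap('c1'); flanges('c1'); tail('c1')
for n in ('top','scene'):
    im=pickle.load(open('c1_%s.pkl'%n,'rb')); P=cloud(im); M=masks(im)
    c=(slice(170,230),slice(240,340)) if n=='top' else (slice(140,260),slice(200,330))
    cv2.imwrite('pics/c1%s.png'%n,cv2.resize(im['frame'][:,:,::-1][c],None,fx=(7.5 if n=='top' else 4.8),fy=(7.5 if n=='top' else 4.8),interpolation=cv2.INTER_CUBIC))
    # bystanders brass compare
    for nm in (n+'0.pkl','c1_%s.pkl'%n):
        q=pickle.load(open(nm,'rb')); Q=cloud(q); m=masks(q)['brass'].astype(np.uint8)
        k,l,s,ce=cv2.connectedComponentsWithStats(m)
        for i in range(1,k):
            if s[i,4]>60:
                p=np.median(Q[l==i],0)
                if .58<p[0]<.66 and p[2]<.05: print(nm,'brass',ce[i].round(1),p.round(3))
    if n=='top':
        for u in range(306,324): print(u,im['frame'][199,u].tolist(),P[199,u].round(3).tolist())
"
```

```text
pos [0.318  0.1818 0.299 ] yaz 7.59 tilt -1.0 shift mm [-348.9  106.8   49. ] turn 0.24 F [ 0.3 -0.8  0.3] gap 0.0516 t 22.68 q [-0.77 -0.05  0.1   2.07  0.01  1.12 -0.54]
top orange 24 [[0.4702, -0.2914, 0.0674], [0.4842, -0.2884, 0.0742], [0.5064, -0.2851, 0.0779]]
top blue 36 [[0.4705, -0.3026, 0.0642], [0.4886, -0.2992, 0.0741], [0.508, -0.2935, 0.0809]]
top dark 3 [[0.4707, -0.3084, 0.0582], [0.4708, -0.3083, 0.0664], [0.4732, -0.3058, 0.0721]]
top tube y [-0.4606 -0.3105]  fit [-0.116   0.4563]
  y -0.29 z 0.077 32
top0.pkl brass [220.7 153.2] [ 0.637 -0.184  0.026]
top0.pkl brass [180.8 155.5] [ 0.629 -0.066  0.022]
c1_top.pkl brass [220.7 153.2] [ 0.637 -0.184  0.027]
c1_top.pkl brass [180.8 155.5] [ 0.629 -0.065  0.021]
306 [167, 177, 189] [0.508, -0.434, 0.046]
307 [166, 177, 188] [0.508, -0.437, 0.047]
308 [168, 179, 189] [0.508, -0.44, 0.047]
309 [171, 181, 192] [0.509, -0.443, 0.043]
310 [166, 178, 188] [0.509, -0.446, 0.046]
311 [167, 177, 188] [0.509, -0.448, 0.048]
312 [183, 196, 209] [0.509, -0.451, 0.047]
313 [185, 198, 209] [0.509, -0.454, 0.047]
314 [167, 179, 189] [0.509, -0.457, 0.043]
315 [114, 120, 124] [0.509, -0.46, 0.043]
316 [57, 61, 59] [0.509, -0.463, 0.041]
317 [49, 49, 50] [0.509, -0.466, 0.039]
318 [49, 56, 50] [0.509, -0.469, 0.039]
319 [48, 52, 49] [0.51, -0.473, 0.036]
320 [74, 69, 57] [0.509, -0.475, 0.044]
321 [142, 115, 58] [0.509, -0.476, 0.056]
322 [239, 199, 74] [0.509, -0.479, 0.056]
323 [241, 219, 92] [0.509, -0.481, 0.062]
scene0.pkl brass [194.3 216.3] [ 0.634 -0.176  0.024]
scene0.pkl brass [166.1 252.8] [ 0.627 -0.059  0.019]
```

View pics/c1.png

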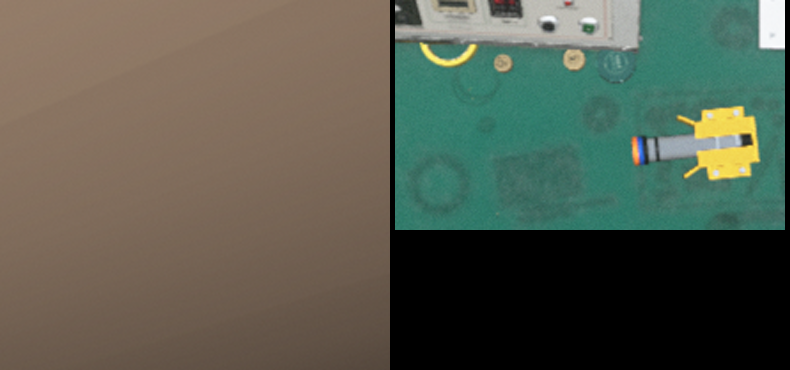

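View pics/c1top.png

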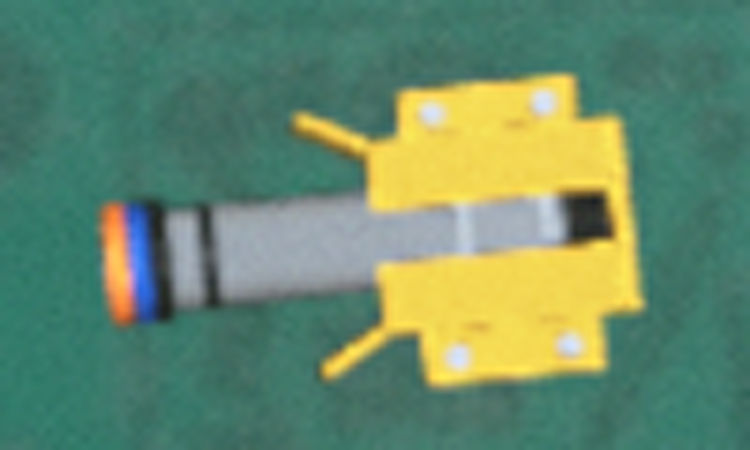

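View pics/c1scene.png

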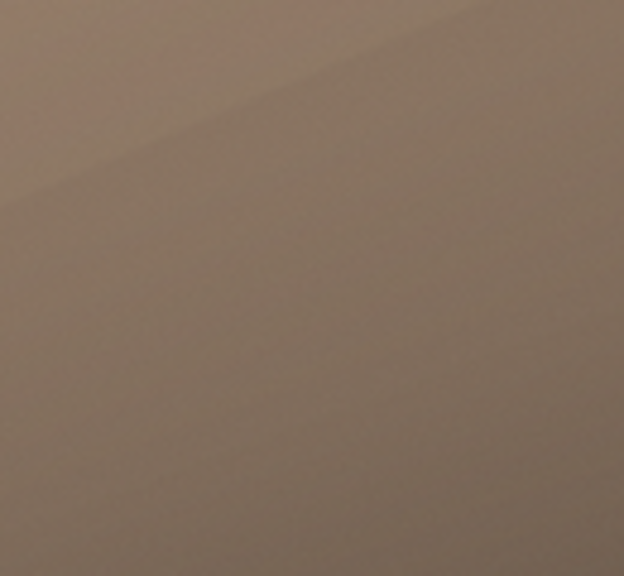

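The top view shows the nozzle in the bay, the spigot against the black pad with no green between (px ~590,215), and the flanges together. The weights have not moved. The arm blocks the scene camera, so I'll move it aside for one more look.

{"method": "carry_out", "body": {
  "deltas": [
    [60,150,-60,0,0],
    [60,300,-130,0,0],
    [60,400,-150,0,0],
    [60,400,-150,0,0],
    [60,400,-150,0,0],
    [60,400,-150,0,0],
    [60,400,-150,0,0],
    [60,400,-150,0,0],
    [60,400,-150,0,0],
    [60,400,-150,0,0],
    [60,400,-150,0,0],
    [60,400,-150,0,0],
    [60,400,-150,0,0],
    [60,400,-150,0,0],
    [60,400,-150,0,0]
  ]
}}

```text
time: 24.03
eef_pos: [0.1207, 0.5564, 0.2987]
eef_rot: [2.077, 2.355, 0.001]
contact_force: [0.2, -0.5, -0.0]
finger_gap: 0.0511
```

```bash
python3 -c "
from h import *
plan(.47,-.15,.25,7.35); snap('c2'); flanges('c2')
im=pickle.load(open('c2_scene.pkl','rb'))
cv2.imwrite('pics/c2s.png',cv2.resize(im['frame'][:,:,::-1][140:260,150:330],None,fx=4.4,fy=4.4,interpolation=cv2.INTER_CUBIC))
for nm in ('scene0.pkl','c2_scene.pkl'):
    q=pickle.load(open(nm,'rb')); Q=cloud(q); m=masks(q)['brass'].astype(np.uint8)
    k,l,s,ce=cv2.connectedComponentsWithStats(m)
    for i in range(1,k):
        if s[i,4]>60:
            p=np.median(Q[l==i],0)
            if .58<p[0]<.66 and p[2]<.05: print(nm,'brass',ce[i].round(1),p.round(3))
a,b=[pickle.load(open(f,'rb'))['frame'].astype(int) for f in ('top0.pkl','c2_top.pkl')]
print('tin diff',abs(a-b)[145:168,232:258].mean(), abs(a-b)[180:190,260:270].mean())
"
```

```text
pos [0.1207 0.5564 0.2987] yaz 7.17 tilt -1.0 shift mm [-744.5  258.3   49.3] turn -0.18 F [ 0.2 -0.5 -0. ] gap 0.0511 t 24.03 q [-1.27  0.33 -0.24  1.63  0.08  1.2  -1.41]
scene orange 114 [[0.4693, -0.2906, 0.0525], [0.4879, -0.285, 0.0642], [0.5072, -0.2824, 0.0756]]
scene blue 40 [[0.4699, -0.3029, 0.0613], [0.4856, -0.2978, 0.0746], [0.505, -0.2938, 0.0778]]
scene dark 5 [[0.4703, -0.3086, 0.0598], [0.4735, -0.3079, 0.0645], [0.4774, -0.3059, 0.0719]]
scene tube y [-0.4771 -0.2831]  fit [-0.1112  0.4589]
top orange 27 [[0.4684, -0.2914, 0.0601], [0.4843, -0.2884, 0.0731], [0.507, -0.2851, 0.0797]]
top blue 38 [[0.4707, -0.3026, 0.0616], [0.4886, -0.2992, 0.0733], [0.5076, -0.2935, 0.0799]]
top dark 1 [[0.5074, -0.3019, 0.0666], [0.5074, -0.3019, 0.0666], [0.5074, -0.3019, 0.0666]]
top tube y [-0.4689 -0.3107]  fit [-0.1191  0.4556]
scene0.pkl brass [194.3 216.3] [ 0.634 -0.176  0.024]
scene0.pkl brass [166.1 252.8] [ 0.627 -0.059  0.019]
c2_scene.pkl brass [194.3 216.3] [ 0.635 -0.176  0.024]
c2_scene.pkl brass [166.1 252.8] [ 0.628 -0.059  0.019]
tin diff 2.608138238573021 2.703333333333333
```

View pics/c2s.png

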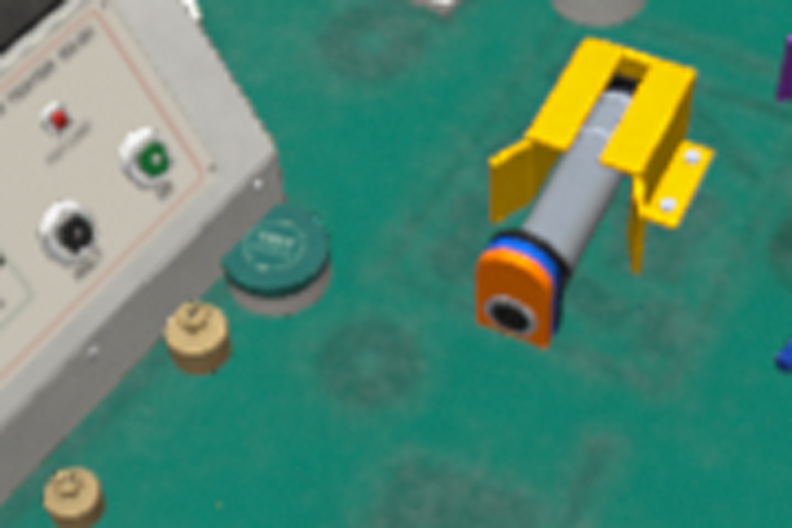

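Orange's front face at y −0.285 plus 191 mm along the axis puts the tail at −0.474, on the pad. The flanges are flush, it stands level on its feet, and the tin and weights have not moved. Handing in.

```bash
python3 -c "
from workcell import robot
print(robot.hand_in()); print(robot.get_obs()['time'])"
```

```text
the job is handed in; nothing more can be done
None
the job is handed in; nothing more can be done
```

The nozzle is collapsed and parked tail first in the yellow bay. I handed the job in at about 24 s with the arm well clear. No verdict was reported.

**What I did**
- I squeezed orange onto blue first; the finger gap was 16.1 mm, which is two flange thicknesses.
- I then squeezed orange and blue onto black.
- I gripped the outer tube across, turned it 7.3° to the bay's axis, slid it in and pressed it on the back pad with about 10 N. After that I let go and moved the arm away.

**Last checks**
- **Flanges:** all three look flush in both views.
- **Tail:** it works out at y ≈ −0.474 m, the same as the measured pad position. No bench shows between tail and pad in the roof slot.
- **Lying on its feet:** the flange tops read about 78 mm above the bench, as they should.
- **Bystanders:** the two weights are within 1 mm of where they started, and the tin's picture has not changed.

**What disagreed or went wrong**
- During the second squeeze the nozzle pitched tail-up by about 12°. I levelled it by raising the tool about 9 mm, which lifted it roughly 3 mm off the bench, and set it down again before going on.
- At that grip the fingers read 21.9–22.7 mm instead of the 24 mm expected for three flanges. The zoomed picture afterwards showed them flush.
- For part of the slide the wrist carried about 4 N of its 5 N weight, so its feet pressed only lightly on the bench there.

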